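Tape roll through the sprung gate

TASK

Two short lanes of the little aluminium store rack each have a sprung swing gate. Push the tape roll, which lies in front of one of the gates, along the table through that gate, without lifting it, far enough into the store behind that the gate swings fully shut after it. Do not open the other gate, which has the bench timer in front of it.

Things in the scene. Friction and masses are not known exactly. Their poses are not given: they have to be found in the camera images.
- tape_roll_center (a point): Centre of the tape roll, half-way up (9.5 mm above the table): a tan ring lying flat, 58 mm across, 19 mm high, about 80 g, sliding freely. It lies between the walls of one lane, either one, 47 to 62 mm before the gate line; the other lane holds a bench timer (white box, 64 x 62 x 22 mm). A bigger white label roll (72 mm across) lies outside the rack.
- rack: Fixed aluminium rack, no floor, open above. Origin: on the table, on the gate line, at the middle wall; x points from the open mouth through the gates into the store, y left, z up. Walls 5 mm thick, 40 mm high, at y = -81, 0, 81 mm, from x = -75 to 170 mm: two lanes 76 mm wide, centres y = +-40.5 mm. Back wall at x = 165 mm. Hinge posts at the outer walls, x = 0, are 46 mm high.
- gate_left (a joint): Gate of the left lane (y > 0): grey leaf 73 mm long, 4 to 38 mm above the table, upright hinge at the outer wall, (0, 76) mm in the rack's frame. Radians: 0 = shut across the lane, to 1.5 as it swings into the store (+x). A weak spring (under 1 N at the free edge) shuts it in about a second, if nothing is in its sweep: roll centre at least 96 mm past the gate line, fingers out.
- gate_right (a joint): Gate of the right lane (y < 0): mirror image of the left one, upright hinge at the outer wall, (0, -76) mm in the rack's frame. Radians: 0 = shut across the lane, to 1.5 as it swings into the store (+x); same leaf and same weak closing spring.
Not all that is in view belongs to the job. Leave any yellow look-alike of the part that bears tape_roll_center alone.

How it is judged (in metres and radians):
On the way:
1. the tape roll, on the table, is in the gateway and holds its gate open by more than 0.35 rad (x of tape_roll_center in the frame of rack between -0.03 and 0.085 m and ((y of tape_roll_center in the frame of rack above 0 m and value of joint gate_left above 0.35 rad) or (y of tape_roll_center in the frame of rack below 0 m and value of joint gate_right above 0.35 rad))), for 0.1 s.
At the end, for the whole second after the job is handed in: The tape roll lies flat (within 10 degrees) and at rest on the table inside the store, its centre 40 to 150 mm past the gate line and between the outer walls, and both gates are shut (under 0.12 rad) (x of tape_roll_center in the frame of rack between 0.04 and 0.15 m and y of tape_roll_center in the frame of rack between -0.08 and 0.08 m and height (world z) of tape_roll_center below 0.02 m and angle between tape_roll_center's own z axis and vertical below 0.17 rad and linear speed of tape_roll below 0.02 m/s and value of joint each of gate_left, gate_right below 0.12 rad); the robot touches nothing.
It fails at once if the tape roll is lifted more than 25 mm off the table (height (world z) of tape_roll_center above 0.0345 m).
It fails at once if the other gate is opened by more than 0.25 rad ((y of tape_roll_center in the frame of rack above 0 m and value of joint gate_right above 0.25 rad) or (y of tape_roll_center in the frame of rack below 0 m and value of joint gate_left above 0.25 rad)).
It also fails if it takes over 32 s, if anything falls off the work surface, if the arm or the gripper's body presses on something with over 40 N, if the wrist force passes 120 N, or if a joint passes its speed limit or range.

ROBOT

A 6-joint arm with a two-finger parallel gripper is mounted at the origin on a cart in front of the work surface, level with it; the furniture and walls round the work are solid. World frame = base frame: x ahead of the robot, y to its left, z up, the work surface at z = 0. Lengths are in m, angles in degrees, forces in N, time in s.
With the tool pointing down it reaches from about 0.35 to 0.875 m from the base axis. Payload 4.2 kg.
Tool frame: the origin (TCP) lies on the centre line of the jaws, within the pads' length; the fingertips stand 19 mm ahead of it and the grasp point (between the pads) is the TCP; x points along the fingers, y is the direction in which the jaws open and shut, and the axes are right-handed (so a half turn about x gives the same grasp; the last joint's range is limited). The gripper opens to 87 mm and grips with 3 to 60 N. Pads are 19 mm wide; open, the fingers measure 117 mm over their backs; the gripper's body (75 mm by 190 mm) begins 51 mm behind the grasp point.
Start: joints at [-51.131, 22.042, 0.453, 0, -68.411, -14.817], TCP at [0.255, -0.571, 0.242] pointing down, gripper open.
Joint ranges: [-179.83, 179.83], [-69.29, 118.12], [-61.27, 80.66], [-181.25, 117.63], [-171.15, -9.14], [-177.46, 177.46]. Speed limits (degrees/s): [159.86, 159.86, 180, 180, 180, 180].

INTERFACE

Orientations are given as a 3x3 rotation matrix whose columns are the frame's x, y, z axes.
In Python, from station import r, viewer, job, spotter gives the robot as it stands.
- The arm moves only by the tool play_rows, never from a script. Its argument "commands" is a list of rows, each an object of numbers: "fingers": the gripper command: -1 is fully open, 1 is shut, values between are in proportion; "tx", "ty", "tz": the shift along the tool's x, y, z normalised to -1 to 1, where 1 is 750 mm; "ax", "ay", "az": the turn, a rotation vector about the tool's x, y, z normalised to -1 to 1, where 1 is pi rad. In form: [{"fingers": .., "tx": .., "ty": .., "tz": .., "ax": .., "ay": .., "az": ..}, ...]. A call has 1 to 5 rows; each row is the pose to reach, as a shift and turn from the pose commanded when the call began, along the tool's axes at that moment, turning the shorter way round; what a row does not reach only later rows make up. A row lasts 1/12 s, in which the tool goes at most 41.7 mm and 7.16 degrees, less where a joint would pass 70% of its speed; a pose out of reach is approached as far as the arm can. A call with a number of a shift or a turn outside -1 to 1 is refused whole. A call with a gripper value outside its range is refused whole. The fingers move at their own pace and stop on an object; the grip force is fixed at half the most. Time passes only in rows, so rows that repeat a pose let the fingers close. It gives the time, the measured TCP pose, the force and the opening at its end, in the units of the state.
- r.sense(): the state, without advancing time (a new reading comes with each control period).
- viewer.capture(name): name is "scene" or "top"; returns a dict with "image" (384x512x3 uint8, red, green, blue), "fx", "fy", "cx", "cy" (pixels), "dist" ([k1, k2, p1, p2, k3] as OpenCV has them; the pictures are not rectified), "R" (3x3) and "t" (3): a world point X has camera coordinates R X + t. Camera axes: x right, y down, z forward; pixel columns grow to the right and rows downward; lengths in m; the calibration is good to about 2 mm. A picture is of the moment at which its call begins. There is no depth.
- job.finish_job(): hands the job in, once; it reports no verdict.
Trained networks look in a picture, given as the dict that the camera call returned (one of the last four; its "shot" number tells which), for a name from the list of things; names that differ only in an ending like _2 or _b are one class to them, and where a whole thing is asked for, a point or a joint stands for the part that bears it (a point fixed in the world has none). Each returns a list of dicts, best first, with "score" (0 to 1); they miss things now and then, are a little off and sometimes report something else, mostly with a low value. They report only what shows in the picture. A call takes as long as a camera call. They do not tell look-alikes from the thing itself.
- spotter.find_in(name, picture): "uv" ([column, row] in pixels, amid what is visible of it).
- spotter.silhouettes(name, picture): "region" (384x512 bool, what is visible of it) and "uv" ([column, row] in pixels, amid what is visible of it).
The state is a dict: "time_s": time; "joints": joint angles; "joint_velocities": joint speeds; "effort": joint torques, N m; "tcp_pos": TCP position; "ee_rot": TCP orientation; "wrist_force": force on the tool from outside, world axes, zero at the start; "moment": the same for the moment, N m; "gripper_width": opening from 0.0 (shut) to 1.0 (fully open).
Only numpy, scipy, OpenCV 4.12 (cv2) and the standard library are available. Lean on these libraries where they do the work, as an engineer would, in place of code of your own. Each camera call takes 0.05 s, during which the arm holds its last target. There are 200 camera calls.

## Working session

There is one attempt and no reset: what is moved stays moved. The work goes in short steps, Python scripts to look and compute and a tool call to move; the robot and the scene stay as the last step left them, time stands still between calls to the robot, and variables do not carry over. Pictures are saved under pics/ and viewed, about 8 in all and at most 12, crops included, and the job is handed in when it is done.

Besides the shell and the picture viewer there is one more tool, called after ">>>" as a command line: name --argument value ..., lists and objects as JSON in quotes. play_rows: Moves the arm, as the interface text tells. Its arguments: {"type":"object","properties":{"commands":{"type":"array"}},"required":["commands"]}

```bash
mkdir -p pics; ls; cat > h.py <<'E'
import numpy as np, cv2
def proj(p,X):
    K=np.array([[p['fx'],0,p['cx']],[0,p['fy'],p['cy']],[0,0,1]]);R=np.array(p['R'],float)
    return cv2.projectPoints(np.array(X,float).reshape(-1,3),cv2.Rodrigues(R)[0],np.array(p['t'],float),K,np.array(p['dist'],float))[0][:,0]
def back(p,uv,z):
    K=np.array([[p['fx'],0,p['cx']],[0,p['fy'],p['cy']],[0,0,1]]);R=np.array(p['R'],float);t=np.array(p['t'],float)
    n=cv2.undistortPoints(np.array(uv,float).reshape(-1,1,2),K,np.array(p['dist'],float))[:,0]
    d=np.c_[n,np.ones(len(n))]@R; c=-R.T@t
    return c+d*((z-c[2])/d[:,2])[:,None]
def save(n,im,f=1):
    cv2.imwrite(n,cv2.resize(im[:,:,::-1],None,fx=f,fy=f,interpolation=cv2.INTER_CUBIC))
E
python3 - <<'E'
from station import r,viewer,job,spotter
from h import *
import pickle
for n in("scene","top"):
    p=viewer.capture(n);save(f'pics/{n}0.png',p['image'],1.5)
    pickle.dump(p,open(n+'.pkl','wb'))
    print(n,p['fx'],-np.array(p['R']).T@p['t'])
    for o in("tape_roll_center","rack","gate_left","gate_right"):
        for d in spotter.find_in(o,p)[:4]:print(o,d['uv'],round(d['score'],2),back(p,[d['uv']],.0095 if 'tape' in o else .038)[0].round(3))
s=r.sense();print(s['tcp_pos'],s['ee_rot'],s['gripper_width'],s['wrist_force'])
E
```

```text
pics
scene 367.61909565537024 [-0.03305518  0.61375706  0.56109741]
tape_roll_center [196.2, 194.7] 0.96 [0.589 0.238 0.009]
tape_roll_center [301.2, 218.0] 0.9 [0.355 0.115 0.009]
tape_roll_center [254.5, 193.8] 0.88 [0.493 0.131 0.009]
tape_roll_center [226.5, 217.5] 0.77 [0.472 0.237 0.009]
rack [244.2, 167.2] 0.67 [0.566 0.099 0.038]
gate_left [246.8, 177.7] 0.56 [0.527 0.126 0.038]
gate_right [270.8, 168.8] 0.69 [0.514 0.055 0.038]
top 379.54151191533657 [0.34797587 0.14212844 0.89941405]
tape_roll_center [232.7, 149.3] 0.83 [0.595 0.238 0.009]
tape_roll_center [284.8, 246.9] 0.82 [0.358 0.119 0.009]
tape_roll_center [232.7, 193.0] 0.77 [0.488 0.239 0.009]
tape_roll_center [277.6, 190.1] 0.6 [0.492 0.132 0.009]
rack [305.8, 142.8] 0.62 [0.598 0.063 0.038]
gate_right [318.7, 172.8] 0.49 [0.525 0.036 0.038]
[ 0.25473162 -0.57068563  0.24153015] [[-8.37271674e-06 -4.07534049e-01  9.13190013e-01]
 [ 7.27240086e-05  9.13190010e-01  4.07534048e-01]
 [-9.99999997e-01  6.98230054e-05  2.19916284e-05]] 1.0059578464478671 [ 0.47306853 -0.00776308 -0.1472425 ]
```

View pics/top0.png

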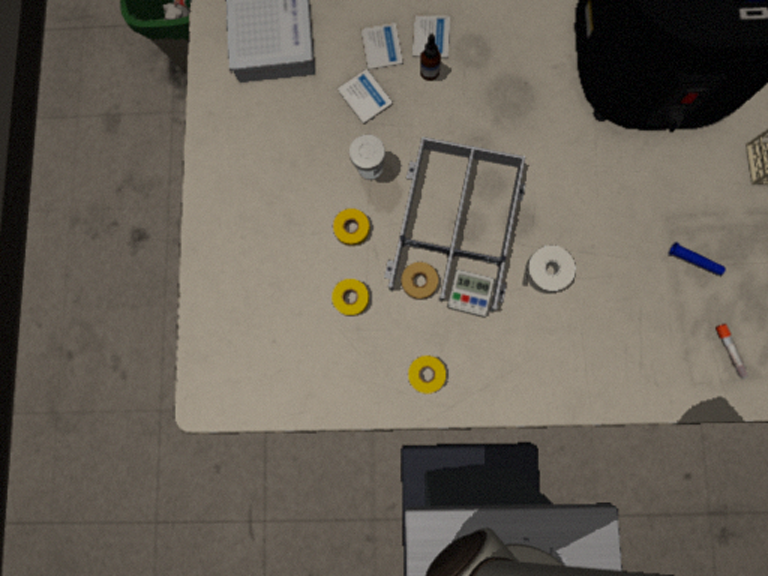

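View pics/scene0.png

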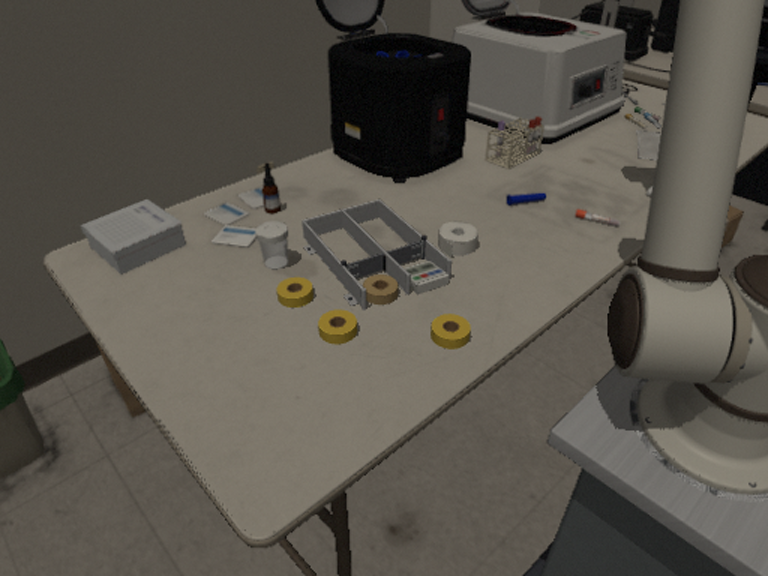

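Left lane holds the tan roll (top picture, full-size pixel ≈(280,187)). Possible confusions are the yellow rolls at (234,151), (234,198) and (285,249), and the white label roll at (368,179). The timer is in the right lane. I choose the tan one and check it in a close crop.

```bash
python3 - <<'E'
from h import *
import pickle
a=pickle.load(open('top.pkl','rb'))['image'][85:215,225:365]
b=pickle.load(open('scene.pkl','rb'))['image'][120:220,165:325]
A=cv2.resize(a,None,fx=4.5,fy=4.5,interpolation=cv2.INTER_CUBIC);save('pics/c1.png',A)
B=cv2.resize(b,None,fx=5,fy=5,interpolation=cv2.INTER_CUBIC);save('pics/c2.png',B)
E
```

```text
(no output)
```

View pics/c1.png

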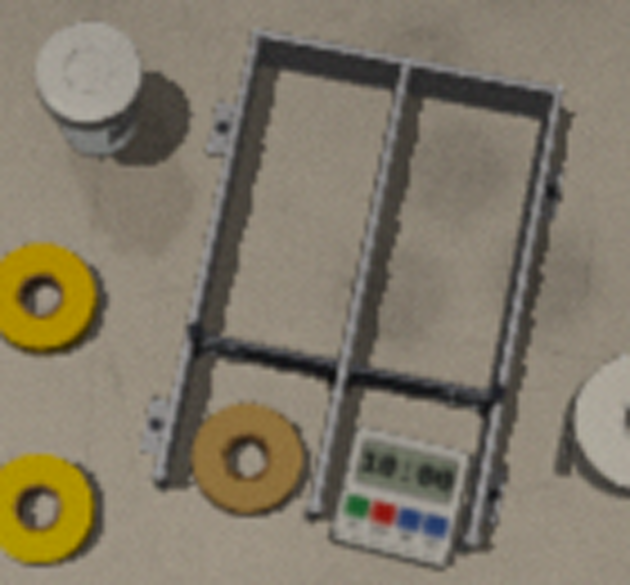

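View pics/c2.png

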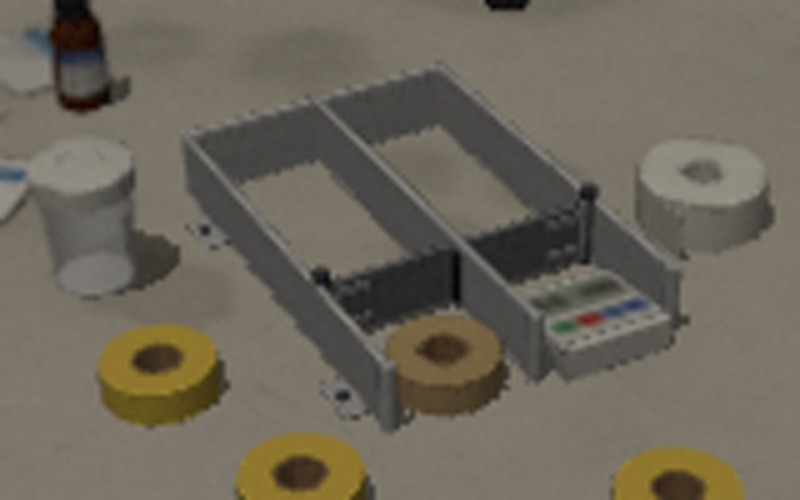

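The crop confirms it: tan ring at crop (248,458), in the left lane and not yellow. The timer is in the right lane, and both gates are shut. Next I fit the rack pose from the wall corners.

```bash
cat > fit.py <<'E'
from h import *
import pickle
from scipy.optimize import least_squares
T=pickle.load(open('top.pkl','rb'));S=pickle.load(open('scene.pkl','rb'))
P=np.array([[170,83.5,40],[170,-83.5,40],[165,0,40],[-75,81,40],[-75,0,40],[-75,-81,40],[0,81,46],[0,-81,46]])/1e3
u=np.array([[257,33],[560,90],[407,65],[160,482],[315,515],[473,545],[194,330],[490,395]])/4.5+[225,85]-.4
P2=np.array([[-75,81,40],[170,83.5,40],[170,-83.5,40],[-75,-81,40],[-75,0,40]])/1e3
u2=np.array([[390,366],[188,138],[440,68],[676,265],[540,318]])/5+[165,120]-.4
def W(q,X):
    c,s=np.cos(q[2]),np.sin(q[2]);return np.array(X)@np.array([[c,-s,0],[s,c,0],[0,0,1]]).T+[q[0],q[1],0]
f=lambda q:np.r_[(proj(T,W(q,P))-u).ravel(),(proj(S,W(q,P2))-u2).ravel()]
o=least_squares(f,[.52,.09,0],loss='soft_l1');q=o.x
def L(q,X):
    c,s=np.cos(q[2]),np.sin(q[2]);return (np.array(X)[:,:2]-q[:2])@np.array([[c,-s],[s,c]])
if __name__=='__main__':
    print(q,np.degrees(q[2]),np.abs(f(q)).max());print(f(q).reshape(-1,2).round(1).tolist())
    for n,p,uv in(('top',T,np.array([[248,458]])/4.5+[225,85]-.4),('sc',S,np.array([[444,350]])/5+[165,120]-.4)):
        w=back(p,uv,.019);print(n,'roll top',w.round(4),L(q,w).round(4))
    w=back(S,np.array([[95,272]])/5+[165,120]-.4,0);print('cup base',w,L(q,w))
    for h in(.04,.06,.08,.1):
        print(h,L(q,back(T,np.array([[90,72]])/4.5+[225,85]-.4,h)),L(q,back(S,np.array([[82,160]])/5+[165,120]-.4,h)))
    pickle.dump(q,open('q.pkl','wb'))
E
python3 fit.py
```

```text
[ 0.54069585  0.07695789 -0.23493169] -13.460594206538168 2.445230402452239
[[-1.3, -0.4], [0.6, 0.2], [-0.6, 1.0], [-0.4, -0.9], [-0.2, -1.0], [-0.2, -0.4], [-1.2, 1.1], [2.4, 0.7], [0.5, -0.5], [-0.8, -0.8], [0.8, -1.1], [0.5, 0.1], [0.1, -1.0]]
top roll top [[0.4993 0.1267 0.019 ]] [[-0.0518  0.0388]]
sc roll top [[0.4984 0.1299 0.019 ]] [[-0.0535  0.0417]]
cup base [[0.69780185 0.20284156 0.        ]] [[0.12348758 0.15899626]]
0.04 [[0.13090246 0.16263644]] [[0.17249794 0.14313274]]
0.06 [[0.12314139 0.1592826 ]] [[0.13966559 0.15254998]]
0.08 [[0.11538032 0.15592876]] [[0.10683325 0.16196722]]
0.1 [[0.10761925 0.15257492]] [[0.07400091 0.17138446]]
```

```bash
cat > go.py <<'E'
# usage: go.py rx ry z  -> tool-frame command to reach rack point with jaws along rack y
import sys,pickle
from h import *; from fit import W,L
from station import r
from scipy.spatial.transform import Rotation as Ro
q=pickle.load(open('q.pkl','rb'));s=r.sense();R=np.array(s['ee_rot']);p=np.array(s['tcp_pos'])
print('t',s['time_s'],'rack',L(q,[p]).round(4),'z',p[2].round(4),'w',s['gripper_width'],'F',np.round(s['wrist_force'],1))
if len(sys.argv)>3:
    X=[float(a) for a in sys.argv[1:4]];d=R.T@(W(q,[X])[0]-p)
    c,sn=np.cos(q[2]),np.sin(q[2]);G=np.array([[0,-sn,c],[0,c,sn],[-1,0,0]])
    print('t',(d/.75).round(4),'a',(Ro.from_matrix(R.T@G).as_rotvec()/np.pi).round(4),'rows',np.linalg.norm(d)/.0417)
E
python3 go.py -.112 .04 .2
```

```text
t 0.5 rack [[-0.1274 -0.6964]] z 0.2415 w 1.0059578464478671 F [ 0.5 -0.  -0.1]
t [0.0554 0.7664 0.6141] a [ 0.2084 -0.     -0.    ] rows 17.691812038442034
```

>>> play_rows --commands '[{"fingers": 0.45, "tx": 0, "ty": 0.208, "tz": 0.167, "ax": 0.19, "ay": 0, "az": 0}, {"fingers": 0.45, "tx": 0, "ty": 0.208, "tz": 0.167, "ax": 0.19, "ay": 0, "az": 0}, {"fingers": 0.45, "tx": 0, "ty": 0.208, "tz": 0.167, "ax": 0.19, "ay": 0, "az": 0}, {"fingers": 0.45, "tx": 0, "ty": 0.208, "tz": 0.167, "ax": 0.19, "ay": 0, "az": 0}, {"fingers": 0.45, "tx": 0, "ty": 0.208, "tz": 0.167, "ax": 0.19, "ay": 0, "az": 0}]'

```text
time_s: 0.92
tcp_pos: [0.3048, -0.3792, 0.2417]
ee_rot: [[0.0, 0.171, 0.985], [-0.0, 0.985, -0.171], [-1.0, -0.0, 0.0]]
wrist_force: [1.0, -0.1, 0.5]
gripper_width: 0.705
```

```bash
python3 go.py -.112 .04 .2
```

```text
t 0.9167 rack [[-0.1232 -0.4985]] z 0.2417 w 0.7047695181024031 F [ 1.  -0.1  0.5]
t [0.0555 0.7156 0.06  ] a [0.02   0.0001 0.    ] rows 12.954869862116585
```

>>> play_rows --commands '[{"fingers": 0.45, "tx": 0, "ty": 0.27, "tz": 0.022, "ax": 0.02, "ay": 0, "az": 0}, {"fingers": 0.45, "tx": 0, "ty": 0.27, "tz": 0.022, "ax": 0.02, "ay": 0, "az": 0}, {"fingers": 0.45, "tx": 0, "ty": 0.27, "tz": 0.022, "ax": 0.02, "ay": 0, "az": 0}, {"fingers": 0.45, "tx": 0, "ty": 0.27, "tz": 0.022, "ax": 0.02, "ay": 0, "az": 0}, {"fingers": 0.45, "tx": 0, "ty": 0.27, "tz": 0.022, "ax": 0.02, "ay": 0, "az": 0}]'

```text
time_s: 1.33
tcp_pos: [0.3545, -0.1818, 0.2421]
ee_rot: [[0.001, 0.227, 0.974], [0.0, 0.974, -0.227], [-1.0, 0.0, 0.001]]
wrist_force: [1.0, 0.2, 1.0]
gripper_width: 0.334
```

>>> play_rows --commands '[{"fingers": 0.45, "tx": 0, "ty": 0.27, "tz": 0.01, "ax": 0, "ay": 0, "az": 0}, {"fingers": 0.45, "tx": 0, "ty": 0.27, "tz": 0.01, "ax": 0, "ay": 0, "az": 0}, {"fingers": 0.45, "tx": 0, "ty": 0.27, "tz": 0.01, "ax": 0, "ay": 0, "az": 0}, {"fingers": 0.45, "tx": 0, "ty": 0.27, "tz": 0.01, "ax": 0, "ay": 0, "az": 0}, {"fingers": 0.45, "tx": 0, "ty": 0.27, "tz": 0.01, "ax": 0, "ay": 0, "az": 0}]'

```text
time_s: 1.75
tcp_pos: [0.408, 0.0142, 0.2422]
ee_rot: [[0.002, 0.226, 0.974], [0.001, 0.974, -0.226], [-1.0, 0.001, 0.002]]
wrist_force: [-0.0, -1.3, 0.8]
gripper_width: 0.276
```

```bash
python3 go.py -.112 .04 .1
```

```text
t 1.75 rack [[-0.1144 -0.0919]] z 0.2422 w 0.2761796087338807 F [-0.  -1.3  0.8]
t [0.1899 0.1756 0.0043] a [ 0.0024  0.0005 -0.0004] rows 4.652474081723268
```

>>> play_rows --commands '[{"fingers": 0.45, "tx": 0.19, "ty": 0.176, "tz": 0.004, "ax": 0.002, "ay": 0, "az": 0}, {"fingers": 0.45, "tx": 0.19, "ty": 0.176, "tz": 0.004, "ax": 0.002, "ay": 0, "az": 0}, {"fingers": 0.45, "tx": 0.19, "ty": 0.176, "tz": 0.004, "ax": 0.002, "ay": 0, "az": 0}, {"fingers": 0.45, "tx": 0.19, "ty": 0.176, "tz": 0.004, "ax": 0.002, "ay": 0, "az": 0}, {"fingers": 0.45, "tx": 0.19, "ty": 0.176, "tz": 0.004, "ax": 0.002, "ay": 0, "az": 0}]'

```text
time_s: 2.17
tcp_pos: [0.4404, 0.1413, 0.0969]
ee_rot: [[-0.001, 0.232, 0.973], [-0.001, 0.973, -0.232], [-1.0, -0.001, -0.001]]
wrist_force: [-0.4, 0.5, 0.2]
gripper_width: 0.276
```

```bash
python3 go.py -.112 .04 .026; python3 - <<'E'
from h import *
from station import viewer
p=viewer.capture('scene');save('pics/s1.png',p['image'][80:240,150:350],4)
E
```

```text
t 2.1667 rack [[-0.1125  0.0393]] z 0.0969 w 0.2759228816853863 F [-0.4  0.5  0.2]
t [0.0945 0.0011 0.0008] a [ 0.0004 -0.0003  0.0003] rows 1.7004185481586926
```

View pics/s1.png

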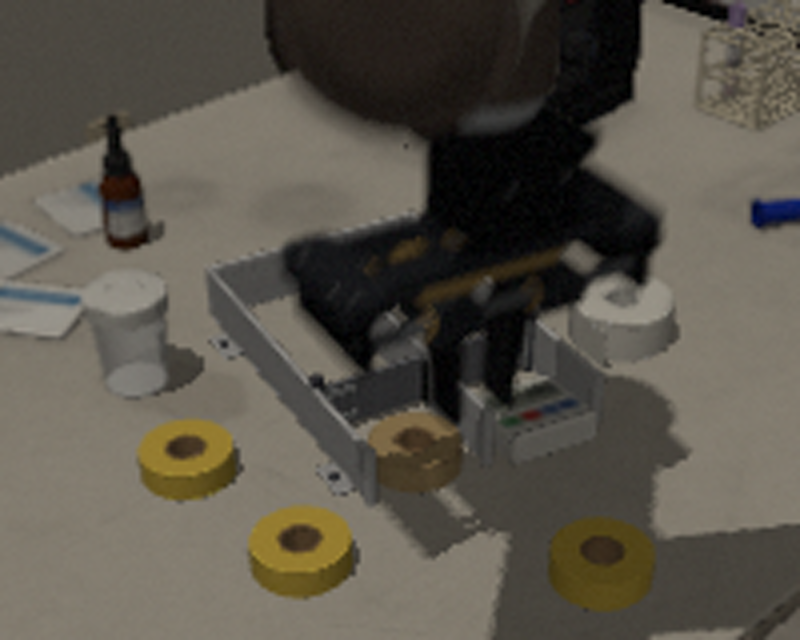

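Fingers hover over the mouth and the roll, timer and gates are unmoved. I go down behind the roll.

>>> play_rows --commands '[{"fingers": 0.45, "tx": 0.04, "ty": 0, "tz": 0, "ax": 0, "ay": 0, "az": 0}, {"fingers": 0.45, "tx": 0.075, "ty": 0, "tz": 0, "ax": 0, "ay": 0, "az": 0}, {"fingers": 0.45, "tx": 0.094, "ty": 0, "tz": 0, "ax": 0, "ay": 0, "az": 0}, {"fingers": 0.45, "tx": 0.094, "ty": 0, "tz": 0, "ax": 0, "ay": 0, "az": 0}]'

```text
time_s: 2.55
tcp_pos: [0.439, 0.1384, 0.0261]
ee_rot: [[-0.005, 0.233, 0.972], [-0.004, 0.972, -0.233], [-1.0, -0.005, -0.004]]
wrist_force: [-0.3, 0.2, 0.1]
gripper_width: 0.275
```

>>> play_rows --commands '[{"fingers": 0.45, "tx": 0, "ty": 0, "tz": 0.011, "ax": 0, "ay": 0, "az": 0}, {"fingers": 0.45, "tx": 0, "ty": 0, "tz": 0.022, "ax": 0, "ay": 0, "az": 0}, {"fingers": 0.45, "tx": 0, "ty": 0, "tz": 0.033, "ax": 0, "ay": 0, "az": 0}, {"fingers": 0.45, "tx": 0, "ty": 0, "tz": 0.044, "ax": 0, "ay": 0, "az": 0}, {"fingers": 0.45, "tx": 0, "ty": 0, "tz": 0.055, "ax": 0, "ay": 0, "az": 0}]'

```text
time_s: 2.97
tcp_pos: [0.4822, 0.1298, 0.0296]
ee_rot: [[0.001, 0.234, 0.972], [0.001, 0.972, -0.234], [-1.0, 0.001, 0.001]]
wrist_force: [-0.7, 1.0, 1.8]
gripper_width: 0.272
```

```bash
python3 go.py .073 .038 .026; python3 - <<'E'
from h import *
from station import viewer
p=viewer.capture('scene');save('pics/s2.png',p['image'][100:220,165:325],5)
E
```

```text
t 2.9667 rack [[-0.0692  0.0378]] z 0.0296 w 0.27157112886579376 F [-0.7  1.   1.8]
t [0.005  0.0004 0.1896] a [-0.0003  0.0004 -0.0004] rows 3.4109589095240787
```

View pics/s2.png

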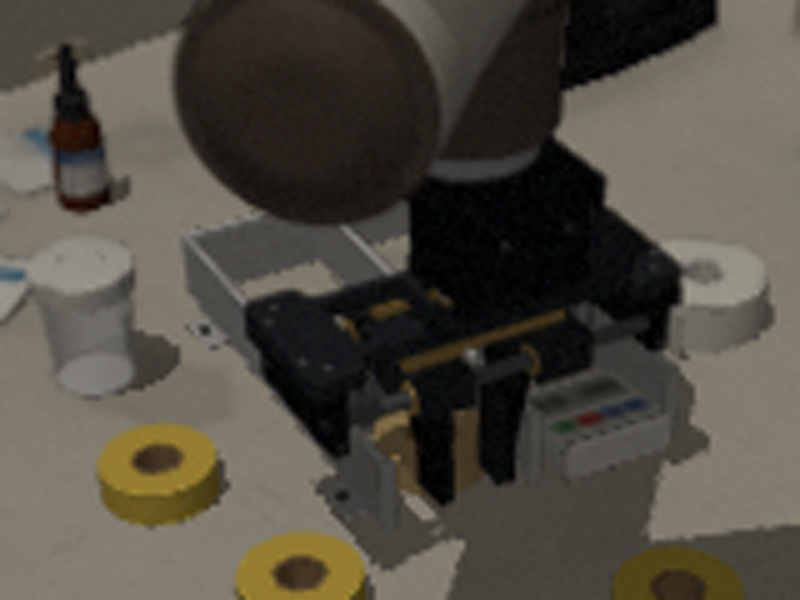

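The roll is seated in the finger cradle at the mouth. I keep pushing.

>>> play_rows --commands '[{"fingers": 0.45, "tx": 0.005, "ty": 0, "tz": 0.011, "ax": 0, "ay": 0, "az": 0}, {"fingers": 0.45, "tx": 0.005, "ty": 0, "tz": 0.022, "ax": 0, "ay": 0, "az": 0}, {"fingers": 0.45, "tx": 0.005, "ty": 0, "tz": 0.033, "ax": 0, "ay": 0, "az": 0}, {"fingers": 0.45, "tx": 0.005, "ty": 0, "tz": 0.044, "ax": 0, "ay": 0, "az": 0}, {"fingers": 0.45, "tx": 0.005, "ty": 0, "tz": 0.055, "ax": 0, "ay": 0, "az": 0}]'

```text
time_s: 3.43
tcp_pos: [0.5206, 0.1197, 0.0245]
ee_rot: [[-0.003, 0.233, 0.972], [-0.001, 0.972, -0.233], [-1.0, -0.002, -0.002]]
wrist_force: [-4.5, 0.1, 1.3]
gripper_width: 0.277
```

>>> play_rows --commands '[{"fingers": 0.45, "tx": 0, "ty": 0, "tz": 0.011, "ax": 0, "ay": 0, "az": 0}, {"fingers": 0.45, "tx": 0, "ty": 0, "tz": 0.022, "ax": 0, "ay": 0, "az": 0}, {"fingers": 0.45, "tx": 0, "ty": 0, "tz": 0.033, "ax": 0, "ay": 0, "az": 0}, {"fingers": 0.45, "tx": 0, "ty": 0, "tz": 0.044, "ax": 0, "ay": 0, "az": 0}, {"fingers": 0.45, "tx": 0, "ty": 0, "tz": 0.055, "ax": 0, "ay": 0, "az": 0}]'

```text
time_s: 3.85
tcp_pos: [0.5624, 0.1106, 0.0248]
ee_rot: [[0.001, 0.233, 0.972], [0.0, 0.972, -0.233], [-1.0, 0.0, 0.001]]
wrist_force: [-1.1, 0.2, -0.8]
gripper_width: 0.274
```

```bash
python3 go.py .073 .038 .026; python3 - <<'E'
from h import *
from station import viewer
p=viewer.capture('scene');q=viewer.capture('top');c=lambda i:cv2.resize(i,None,fx=4,fy=4,interpolation=cv2.INTER_CUBIC)
save('pics/s3.png',np.hstack([c(p['image'][100:220,180:280]),c(q['image'][85:205,240:340])]))
E
```

```text
t 3.85 rack [[0.0132 0.0377]] z 0.0248 w 0.27418151751010733 F [-1.1  0.2 -0.8]
t [-0.0015  0.0004  0.0797] a [-0.0001  0.0003 -0.0001] rows 1.4332877709628629
```

View pics/s3.png

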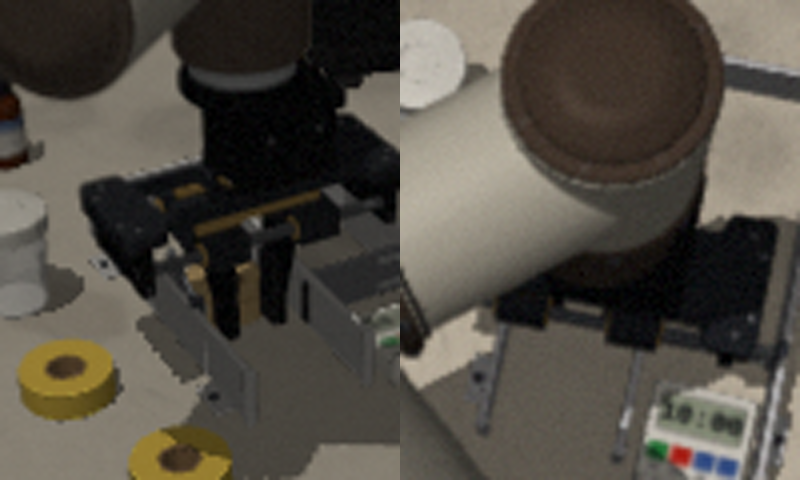

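The roll has passed the gateway, still in the cradle, and the timer hasn't moved. I finish the push at a slightly higher z to clear the cup.

>>> play_rows --commands '[{"fingers": 0.45, "tx": -0.003, "ty": -0.001, "tz": 0.01, "ax": 0, "ay": 0, "az": 0}, {"fingers": 0.45, "tx": -0.003, "ty": -0.001, "tz": 0.02, "ax": 0, "ay": 0, "az": 0}, {"fingers": 0.45, "tx": -0.003, "ty": -0.001, "tz": 0.03, "ax": 0, "ay": 0, "az": 0}, {"fingers": 0.45, "tx": -0.003, "ty": -0.001, "tz": 0.04, "ax": 0, "ay": 0, "az": 0}, {"fingers": 0.45, "tx": -0.003, "ty": -0.001, "tz": 0.05, "ax": 0, "ay": 0, "az": 0}]'

```text
time_s: 4.37
tcp_pos: [0.5984, 0.1012, 0.0272]
ee_rot: [[0.001, 0.233, 0.972], [0.0, 0.972, -0.233], [-1.0, 0.0, 0.001]]
wrist_force: [-0.8, -1.3, -0.1]
gripper_width: 0.274
```

>>> play_rows --commands '[{"fingers": 0.45, "tx": 0, "ty": 0, "tz": 0.01, "ax": 0, "ay": 0, "az": 0}, {"fingers": 0.45, "tx": 0, "ty": 0, "tz": 0.02, "ax": 0, "ay": 0, "az": 0}, {"fingers": 0.45, "tx": 0, "ty": 0, "tz": 0.03, "ax": 0, "ay": 0, "az": 0}, {"fingers": 0.45, "tx": 0, "ty": 0, "tz": 0.032, "ax": 0, "ay": 0, "az": 0}, {"fingers": 0.45, "tx": 0, "ty": 0, "tz": 0.032, "ax": 0, "ay": 0, "az": 0}]'

```text
time_s: 4.78
tcp_pos: [0.6217, 0.0956, 0.0271]
ee_rot: [[0.001, 0.233, 0.972], [0.0, 0.972, -0.233], [-1.0, 0.001, 0.001]]
wrist_force: [0.6, -0.8, 0.8]
gripper_width: 0.272
```

```bash
python3 go.py .068 .038 .2; python3 - <<'E'
from h import *
from station import viewer
p=viewer.capture('scene');q=viewer.capture('top');c=lambda i:cv2.resize(i,None,fx=4,fy=4,interpolation=cv2.INTER_CUBIC)
save('pics/s4.png',np.hstack([c(p['image'][100:220,180:280]),c(q['image'][85:205,240:340])]))
E
```

```text
t 4.7833 rack [[0.0745 0.037 ]] z 0.0271 w 0.27171774494528544 F [ 0.6 -0.8  0.8]
t [-0.2305  0.0015 -0.0084] a [-0.0002  0.0004 -0.0002] rows 4.148424469411502
```

View pics/s4.png

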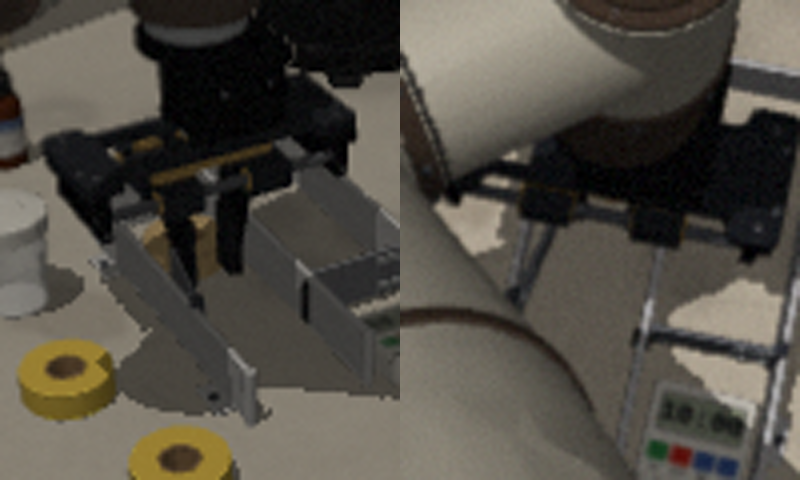

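Left leaf is open and resting on the finger, with the roll at about 110 mm. I back off slightly, then go straight up.

>>> play_rows --commands '[{"fingers": 0.45, "tx": 0, "ty": 0, "tz": -0.007, "ax": 0, "ay": 0, "az": 0}, {"fingers": 0.45, "tx": -0.03, "ty": 0, "tz": -0.007, "ax": 0, "ay": 0, "az": 0}, {"fingers": 0.45, "tx": -0.07, "ty": 0, "tz": -0.007, "ax": 0, "ay": 0, "az": 0}, {"fingers": 0.45, "tx": -0.11, "ty": 0, "tz": -0.007, "ax": 0, "ay": 0, "az": 0}, {"fingers": 0.45, "tx": -0.16, "ty": 0, "tz": -0.007, "ax": 0, "ay": 0, "az": 0}]'

```text
time_s: 5.3
tcp_pos: [0.6137, 0.0969, 0.1467]
ee_rot: [[-0.004, 0.233, 0.972], [-0.001, 0.973, -0.233], [-1.0, -0.002, -0.004]]
wrist_force: [0.9, -0.1, -0.9]
gripper_width: 0.272
```

>>> play_rows --commands '[{"fingers": 0.45, "tx": -0.1, "ty": -0.05, "tz": 0, "ax": 0, "ay": 0, "az": 0}, {"fingers": 0.45, "tx": -0.12, "ty": -0.1, "tz": 0, "ax": 0, "ay": 0, "az": 0}, {"fingers": 0.45, "tx": -0.12, "ty": -0.15, "tz": 0, "ax": 0, "ay": 0, "az": 0}, {"fingers": 0.45, "tx": -0.12, "ty": -0.2, "tz": 0, "ax": 0, "ay": 0, "az": 0}, {"fingers": 0.45, "tx": -0.12, "ty": -0.25, "tz": 0, "ax": 0, "ay": 0, "az": 0}]'

```text
time_s: 5.72
tcp_pos: [0.5754, -0.0698, 0.2385]
ee_rot: [[0.004, 0.231, 0.973], [0.001, 0.973, -0.231], [-1.0, 0.002, 0.004]]
wrist_force: [0.9, -1.9, -0.1]
gripper_width: 0.274
```

>>> play_rows --commands '[{"fingers": 0.45, "tx": 0, "ty": -0.05, "tz": -0.03, "ax": 0, "ay": 0, "az": 0}, {"fingers": 0.45, "tx": 0, "ty": -0.1, "tz": -0.06, "ax": 0, "ay": 0, "az": 0}, {"fingers": 0.45, "tx": 0, "ty": -0.15, "tz": -0.09, "ax": 0, "ay": 0, "az": 0}, {"fingers": 0.45, "tx": 0, "ty": -0.2, "tz": -0.12, "ax": 0, "ay": 0, "az": 0}, {"fingers": 0.45, "tx": 0, "ty": -0.25, "tz": -0.15, "ax": 0, "ay": 0, "az": 0}]'

```text
time_s: 6.13
tcp_pos: [0.4277, -0.2184, 0.2362]
ee_rot: [[0.001, 0.232, 0.973], [0.0, 0.973, -0.232], [-1.0, 0.0, 0.0]]
wrist_force: [0.5, -0.1, -1.2]
gripper_width: 0.274
```

>>> play_rows --commands '[{"fingers": 0.45, "tx": 0, "ty": 0, "tz": 0, "ax": 0, "ay": 0, "az": 0}, {"fingers": 0.45, "tx": 0, "ty": 0, "tz": 0, "ax": 0, "ay": 0, "az": 0}, {"fingers": 0.45, "tx": 0, "ty": 0, "tz": 0, "ax": 0, "ay": 0, "az": 0}, {"fingers": 0.45, "tx": 0, "ty": 0, "tz": 0, "ax": 0, "ay": 0, "az": 0}, {"fingers": 0.45, "tx": 0, "ty": 0, "tz": 0, "ax": 0, "ay": 0, "az": 0}]'

```text
time_s: 6.55
tcp_pos: [0.4307, -0.217, 0.2361]
ee_rot: [[0.0, 0.231, 0.973], [0.0, 0.973, -0.231], [-1.0, 0.0, 0.0]]
wrist_force: [0.4, 0.9, -0.3]
gripper_width: 0.276
```

```bash
python3 go.py; python3 - <<'E'
from h import *
from fit import q as Q,L
from station import viewer,spotter
p=viewer.capture('scene');q=viewer.capture('top');c=lambda i:cv2.resize(i,None,fx=4,fy=4,interpolation=cv2.INTER_CUBIC)
for k in(p,q):
  for d in spotter.find_in('tape_roll_center',k)[:5]:print(np.round(d['uv']),L(Q,back(k,[d['uv']],.0095)).round(3))
save('pics/s5.png',np.hstack([c(p['image'][100:220,180:280]),c(q['image'][85:205,240:340])]))
E
```

```text
t 6.55 rack [[-0.0385 -0.3115]] z 0.2361 w 0.2755595927971263 F [ 0.4  0.9 -0.3]
[224. 218.] [[-0.103  0.147]]
[301. 222.] [[-0.198  0.002]]
[199. 191.] [[0.018 0.156]]
[228. 160.] [[0.111 0.03 ]]
[232. 155.] [[0.001 0.167]]
[286. 252.] [[-0.198 -0.008]]
[292. 120.] [[0.118 0.044]]
[235. 190.] [[-0.081  0.141]]
```

View pics/s5.png

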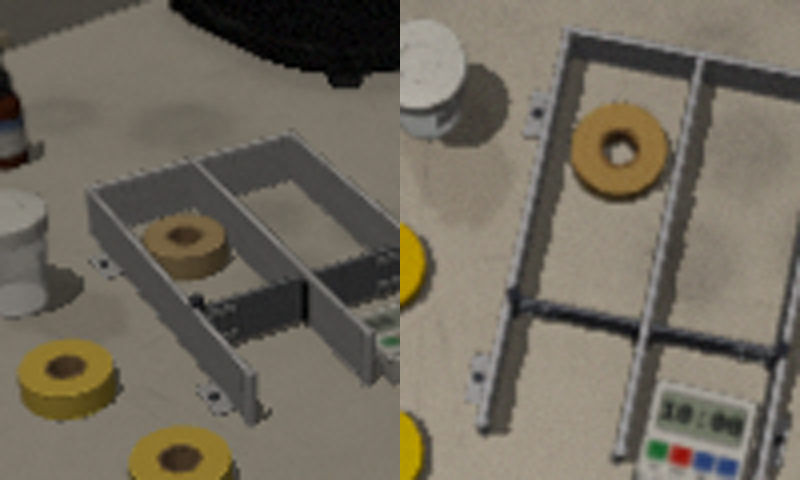

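The roll lies flat in the store, both gates are shut, and the arm is clear.

```bash
python3 -c "
from station import job
print(job.finish_job())"
```

```text
the job is handed in; nothing more can be done
None
```

I pushed the tan tape roll along the table through the left gate with the partly closed fingertips, then backed off, lifted clear and handed the job in at about 6.6 s.

- **Roll:** the last pictures show it flat in the left store, about 111 to 118 mm past the gate line. The two cameras differ by about 7 mm along the lane and 14 mm across it (30 against 44 mm left of the middle wall); both values are inside the limits.
- **Gates:** both look shut in both views. I judged this by eye, because the gate angles cannot be read directly. The same goes for the roll holding its gate open on the way through: I saw the leaf pushed open but did not measure the angle.
- **Other things:** the timer, the cup and the yellow rolls that show in the last pictures look unmoved. The highest wrist force I read was about 4.7 N, at the end of a move.
- **Disagreement:** the rack pose fit left errors of up to 2.4 pixels at one hinge post.

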